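# Turn a cover plate over against the inspection plate's edge

### The job

Turn the flat aluminium cover plate over so that its plain face is up, without gripping it or picking it up: with the fingertips push it flat along the bench against the front edge of the low dark steel inspection plate, tip it up there until it stands on its front edge and flips over onto the inspection plate. Then push it on until it lies flat wholly on the inspection plate with nothing overhanging, let go, and leave everything else where it is.

Things in the scene. Friction and masses are not known exactly. Their poses are not given: they have to be found in the camera images.
- stage: Fixed dark steel inspection plate on the bench, 200 mm deep (its x), 360 mm wide (its y), 14 mm high. Origin at bench level, in the middle of the foot of its sharp, straight front edge, an upright 14 mm face towards the robot; x points away from the robot over the plate, y left along the edge, z up. A fixed dial gauge on a 184 mm post fills its far left corner (x over 135, y over 45 mm).
- cover: Loose flat aluminium cover plate, 70 mm (its x) by 100 mm (its y), 8 mm thick, 0.11 to 0.2 kg, square edges. Origin in the centre of its plain underside; z points out of the face that is up at the start (four countersunk holes and a ring mark, all flush). It starts flat on the bench in front of the stage, its x roughly (15 deg) along the stage's x, front edge 20 to 75 mm away.
- cover_front (a point): Middle of the cover's front edge face (x 35, half thickness): the long edge facing the stage at first, nearest the robot after the flip. With it against the stage, fingertips pressed on the back edge face (5 to 15 N) and moved up raise the back edge by friction (0.6 or more); the cover turns about its front edge and, past upright, falls onto the stage.
- cover_front_left (a point): Left end of that front edge (x 35, y 50, half thickness)
- cover_front_right (a point): Right end of that front edge (x 35, y -50, half thickness)
- ring_gauge: Bystander: steel ring 54 mm across, 18 mm high, on the left part of the stage; origin under its centre
- vee_block: Bystander: steel vee block 45 x 40 x 32 mm on the right part of the stage; origin under its centre
- plug_gauge: Bystander: steel plug gauge standing on the bench left of the cover plate, 28 mm across, 65 mm high; origin under its centre
- micrometer: Bystander: micrometer lying on the bench to the right, about 60 x 140 x 16 mm; origin under its spindle
- screwdriver: Bystander: screwdriver lying on the bench to the left
- oil_can: Bystander: white can 48 mm across, 100 mm high, on the bench to the right of the stage; origin under its centre
- parts_tray: Bystander: blue tray 150 x 110 x 40 mm on the bench to the left of the stage; origin under its centre
Mind the look-alikes: they are no part of the job. What is shaped like the cover but blue or green is not meant.

How it is judged:
By the outcome, as a careful person would: the job done as asked, in the order asked, and still so for the second after the job is handed in, with the robot touching nothing.
It also fails if it takes over 64 s, if anything falls off the work surface, if the arm or the gripper's body presses on something with over 40 N, if the wrist force passes 120 N, or if a joint passes its speed limit or range.

### The arm

A 6-joint arm with a two-finger parallel gripper is mounted at the origin on the work surface. World frame = base frame: x ahead of the robot, y to its left, z up, the work surface at z = 0. Lengths are in mm, angles in rad, forces in N, time in s.
With the tool pointing down it reaches from about 375 to 925 mm from the base axis. Payload 5.7 kg.
Tool frame: the origin (TCP) lies at the very end of the fingers, on their centre line; the grasp point (between the pads) lies manip.pinch_z behind it (manip.pinch_z is the distance from the TCP to the grasp point, in mm); z points along the fingers, y is the line along which they close (so a half turn about z gives the same grasp; the last joint's range is limited). The gripper opens to 85 mm and grips with 20 to 120 N. Pads are 22 mm wide; open, the fingers measure 114 mm over their backs; the gripper's body (76 mm by 85 mm) begins 54 mm behind the grasp point. The pads swing forward as they close: fully open they stand 13 mm farther back than shut.
Start: joints at [-1.217, 0.359, 1.51, -0, 1.272, -0.115], TCP at [271.07, -535.242, 231.267] pointing down, gripper open.
Joint ranges: [-2.97, 2.97], [-1.01, 2.36], [0.21, 2.38], [-0.96, 4.11], [0.2, 2.71], [-2.98, 2.98]. Speed limits (rad/s): [2.39, 2.39, 3.14, 3.14, 3.14, 3.14].

### API

Orientations are given as a rotation vector (axis times angle).
In Python, from plant import manip gives the robot as it stands.
- The arm moves only by the tool jog_arm, never from a script. Its argument "moves" is a list that holds one entry, the list of rows, each a list of 5 numbers: the shift along the world's x, y, z in mm, then the turn about the world's z in degrees, then the finger opening in mm, from 0 to 85.4. A call has 1 to 12 rows; each row shifts and turns the commanded pose from where the row before left it; what a row does not reach is not made up. A row lasts 1/8 s, in which the tool goes at most 62.5 mm and 10.7 degrees, less where a joint would pass 70% of its speed; a pose out of reach is approached as far as the arm can. A call is refused whole if a number of a shift passes 62.5 or a number of a turn 10.7, either way. A call with a gripper value outside its range is refused whole. The fingers move at their own pace and stop on an object; the grip force is fixed at half the most. Time passes only in rows, so rows that do not move let the fingers close. It gives the time, the measured TCP pose, the force, the opening and the grip force at its end, in the units of the state.
- manip.sense(): the state, without advancing time (a new reading comes with each control period).
- manip.get_image(name): name is "side" or "top" or "wrist"; returns a dict with "image" (420x560x3 uint8, red, green, blue), "range_z" (420x560 float32, mm along the optical axis (not along the pixel's ray), 0 where there is no reading), "fx", "fy", "cx", "cy" (pixels), "T" (4x4, takes a point from camera to world coordinates); the wrist camera has in their place "hand_eye" (4x4, takes a point from camera to tool coordinates, whose origin is the TCP and whose axes are the flange's). Camera axes: x right, y up, looking along -z (the intrinsics and any distortion apply to the point x, -y, -z); pixel columns grow to the right and rows downward; lengths in mm; the calibration is good to about 2 mm. A picture is of the moment at which its call begins: read the wrist's pose just before it.
- manip.close_job(): hands the job in; it is judged then, once.
The state is a dict: "clock": time; "joint_pos": joint angles; "joint_velocities": joint speeds; "joint_efforts": joint torques, N m; "tool_pos": TCP position; "ee_rot": TCP orientation; "wrist_force": force on the tool from outside, world axes, zero at the start; "torque": the same for the moment, N m; "finger_gap": finger opening in mm; "gripper_force": force on a finger pad.
Only numpy, scipy, OpenCV 4.12 (cv2) and the standard library are available. Lean on these libraries where they do the work, as an engineer would, in place of code of your own. Each camera call takes 0.05 s, during which the arm holds its last target. There are 200 camera calls.

## Working session

There is one attempt and no reset: what is moved stays moved. The work goes in short steps, Python scripts to look and compute and a tool call to move; the robot and the scene stay as the last step left them, time stands still between calls to the robot, and variables do not carry over. Pictures are saved under pics/ and viewed, at most 10 in all, crops included, and the job is handed in when it is done.

Besides the shell and the picture viewer there is one more tool, called after "Emit:" by a JSON object that holds its "name" and its "arguments", one argument or row to a line. jog_arm: Moves the arm, as the interface text tells. Its arguments: {"type":"object","properties":{"moves":{"type":"array"}},"required":["moves"]}

```bash
ls; mkdir -p pics; cat > h.py <<'E'
import numpy as np, cv2
from plant import manip
def grab(name,fn=None):
    s=manip.sense(); d=manip.get_image(name)
    if fn: cv2.imwrite('pics/'+fn,d['image'][:,:,::-1])
    return d
def world(d):
    z=d['range_z']; h,w=z.shape
    u,v=np.meshgrid(np.arange(w),np.arange(h))
    x=(u-d['cx'])/d['fx']*z; y=-(v-d['cy'])/d['fy']*z
    P=np.stack([x,y,-z,np.ones_like(z)],-1)@np.array(d['T']).T
    P=P[...,:3]; P[z==0]=np.nan
    return P
E
python3 - <<'E'
from h import *
a=grab('top','top1.png'); b=grab('side','side1.png')
np.savez('t.npz',P=world(a),I=a['image']); np.savez('s.npz',P=world(b),I=b['image'])
print([k for k in a], manip.sense(), manip.pinch_z)
E
```

```text
pics
['image', 'range_z', 'fx', 'fy', 'cx', 'cy', 'T'] {'clock': 0.1, 'joint_pos': array([-1.21708919e+00,  3.59454963e-01,  1.51132853e+00, -2.42327271e-05,
        1.27253462e+00, -1.15110155e-01]), 'joint_velocities': array([ 0.00140808, -0.00236408, -0.00057863, -0.00127069, -0.00050694,
        0.00171016]), 'joint_efforts': array([-3.29925722e-03, -5.28662682e+01, -2.79350120e+01, -5.54308190e-04,
        5.04012874e-03, -2.32879546e-05]), 'tool_pos': array([ 270.85984089, -534.67891323,  230.52292659]), 'ee_rot': array([-3.05400966e+00, -7.29304574e-01,  3.58494306e-04]), 'wrist_force': array([-0.26732762, -0.57249037,  0.59928933]), 'torque': array([ 0.01796267, -0.00144528,  0.02141003]), 'gripper_force': 0.0, 'finger_gap': 85.38365128838176} 18.700000000000003
```

View pics/top1.png

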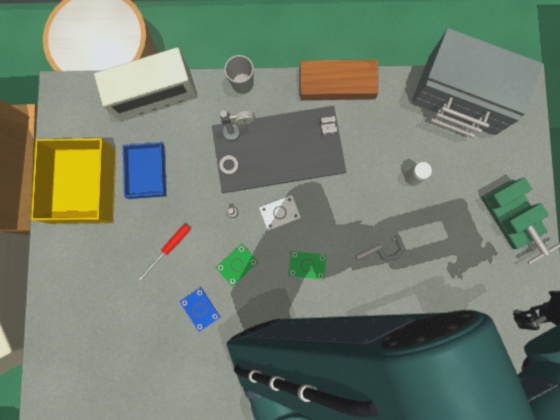

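View pics/side1.png

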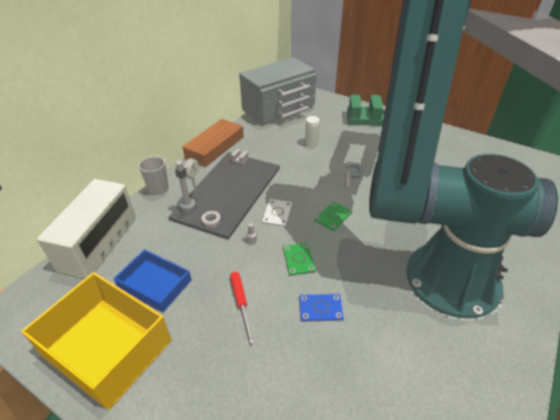

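The top view shows the aluminium cover at about (280,212), the stage's front edge running from (221,192) to (345,173), the plug at (232,211), the ring at (229,165) and the vee block at (328,125). The green and blue plates are look-alikes. Next I'll measure the cover and stage.

```bash
python3 - <<'E'
from h import *
f=np.load('t.npz');P=f['P'];I=f['I'].astype(int)
def rect(m,n):
    k,l,st,_=cv2.connectedComponentsWithStats(m.astype(np.uint8))
    i=1+np.argmax(st[1:,4]); q=P[l==i]; q=q[np.isfinite(q[:,0])]
    print(n,len(q),'z',np.median(q[:,2]),cv2.minAreaRect(q[:,:2].astype(np.float32)))
    print(cv2.boxPoints(cv2.minAreaRect(q[:,:2].astype(np.float32))).round(1).tolist())
W=np.zeros(I.shape[:2],bool)
w=W.copy(); w[190:235,250:305]=1
for u,v in [(280,205),(275,220),(310,212),(100,20) and (260,230),(280,150),(310,130),(225,175),(232,209),(229,165),(328,125)]: print((u,v),P[v,u].round(1),I[v,u])
rect(w&(I.min(2)>150),'cover bright')
w=W.copy(); w[95:200,205:350]=1
rect(w&(I.max(2)<85)&(abs(P[...,2]-14)<6),'stage')
for n,b,lo in [('plug',(222,200,244,222),25),('ring',(215,152,243,180),24),('vee',(315,110,342,138),25)]:
    u0,v0,u1,v1=b; q=P[v0:v1,u0:u1].reshape(-1,3); q=q[q[:,2]>lo]; print(n,len(q),q.min(0).round(),q.max(0).round())
E
```

```text
(280, 205) [533.1  33.7   7.8] [190 194 192]
(275, 220) [490.2  48.2   9.9] [167 165 157]
(310, 212) [512.9 -51.4   0.8] [101 104  97]
(260, 230) [463.   91.2   2.2] [148 154 142]
(280, 150) [691.8  32.1  12.8] [98 99 97]
(310, 130) [749.7 -55.   12.7] [96 96 95]
(225, 175) [620.1 189.5  16.2] [94 95 93]
(232, 209) [515.6 162.7  66. ] [176 171 165]
(229, 165) [649.9 178.7  12.2] [98 99 97]
(328, 125) [ 758.6 -105.7   28.7] [186 180 173]
cover bright 714 z 8.154293179095703 ((513.504150390625, 38.8895378112793), (71.72742462158203, 100.64613342285156), 19.30309295654297)
[[463.0, 74.5], [496.29998779296875, -20.5], [564.0, 3.299999952316284], [530.7000122070312, 98.19999694824219]]
stage 7 z 15.002398750338216 ((775.4474487304688, -82.69822692871094), (2.8831260204315186, 13.829073905944824), 88.68143463134766)
[[768.5, -84.0], [782.2999877929688, -84.30000305175781], [782.4000244140625, -81.4000015258789], [768.5999755859375, -81.0999984741211]]
plug 78 [501. 153.  26.] [526. 179.  70.]
ring 192 [622. 151.  24.] [676. 203.  37.]
vee 233 [ 730. -127.   25.] [780. -85.  51.]
```

```bash
python3 - <<'E'
from h import *
f=np.load('t.npz');P=f['P'];I=f['I'].astype(int)
# front edge via depth/colour: per column, scan up from bench to stage
G=I.mean(2); pts=[]
for u in range(224,344,3):
    if 255<u<330 and False: continue
    guess=192-(u-221)*19/124
    vs=np.arange(int(guess)-7,int(guess)+8); g=np.array([G[v,u] for v in vs])
    k=np.argmax(np.diff(g)); v=vs[k]
    p=P[v-1,u]; pts.append(p)
pts=np.array(pts); 
keep=np.isfinite(pts[:,0])
p=pts[keep]
for _ in range(4):
    c=np.polyfit(p[:,1],p[:,0],1); r=p[:,0]-np.polyval(c,p[:,1]); p=p[abs(r)<max(2.5,1.5*r.std())]
print(c,len(p),r.std(),'yaw',np.degrees(np.arctan(-c[0])),p[:,2].mean())
w=np.zeros(I.shape[:2],bool); w[95:200,205:350]=1
m=w&(G<112)&(abs(P[...,2]-14)<6)
k,l,st,_=cv2.connectedComponentsWithStats(m.astype(np.uint8)); i=1+np.argmax(st[1:,4]);q=P[l==i]
print(len(q),q[:,2].mean(),cv2.minAreaRect(q[:,:2].astype(np.float32)),cv2.boxPoints(cv2.minAreaRect(q[:,:2].astype(np.float32))).round())
E
```

```text
[-1.54791673e-01  6.03519752e+02] 40 0.8424085888514172 yaw 8.799076418638876 14.222489638773283
7388 14.104056931709028 ((697.6806640625, 37.93450927734375), (200.9628143310547, 358.410888671875), 8.80903434753418) [[ 571.  200.]
 [ 626. -155.]
 [ 824. -124.]
 [ 770.  230.]]
```

Emit:
{"name": "jog_arm", "arguments": {
  "moves": [
    [[15,47,0,-1.5,40],[15,47,0,-1.5,40],[15,47,0,-1.5,40],[15,47,0,-1.5,40],[15,47,0,-1.5,40],[15,47,0,-1.5,40],[15,47,-20,-1.5,40],[15,47,-20,-1.5,40],[15,47,-20,-1.5,40],[15,47,-20,-1.5,40],[15,47,-20,-1.5,40],[11,45,-20,-1.6,40]]
  ]
}}

```text
clock: 1.6
tool_pos: [447.6, 28.4, 110.6]
ee_rot: [-3.132, -0.239, -0.001]
wrist_force: [1.5, -0.3, -0.0]
finger_gap: 39.9
gripper_force: 0.0
```

```bash
cat >> h.py <<'E'
YS=np.radians(8.8); X=np.array([np.cos(YS),np.sin(YS)]); Y=np.array([-X[1],X[0]]); O=np.array([599.5,22.6])
def stg(p): d=np.asarray(p)[...,:2]-O; return np.stack([d@X,d@Y],-1)
def st():
    s=manip.sense(); r=s['ee_rot']; f=s['wrist_force']
    print('t',s['clock'],'tcp',s['tool_pos'].round(1),'stg',stg(s['tool_pos']).round(1),'yaw',round(np.degrees(2*np.arctan2(r[1],r[0]))%360,1),'F',f.round(1),'gap',round(s['finger_gap'],1))
E
python3 -c "
from h import *
st()"
```

```text
t 1.6 tcp [447.6  28.4 110.6] stg [-149.2   29. ] yaw 8.7 F [ 1.5 -0.3 -0. ] gap 39.9
```

Emit:
{"name": "jog_arm", "arguments": {
  "moves": [
    [[0,0,-30,0,40],[0,0,-30,0,40],[0,0,-30,0,40],[0,0,-14,0,40],[0,0,-3,0,40],[0,0,0,0,40]]
  ]
}}

```text
clock: 2.35
tool_pos: [447.5, 26.7, 4.7]
ee_rot: [-3.132, -0.24, -0.001]
wrist_force: [0.2, 0.3, 0.5]
finger_gap: 40.2
gripper_force: 0.0
```

Emit:
{"name": "jog_arm", "arguments": {
  "moves": [
    [[0,0,-1.5,0,40],[0,0,0,0,40]]
  ]
}}

```text
clock: 2.6
tool_pos: [447.5, 26.7, 3.3]
ee_rot: [3.132, 0.24, 0.002]
wrist_force: [0.2, -0.5, -0.0]
finger_gap: 39.7
gripper_force: 0.0
```

Emit:
{"name": "jog_arm", "arguments": {
  "moves": [
    [[0,0,-1.5,0,40],[0,0,0,0,40]]
  ]
}}

```text
clock: 2.85
tool_pos: [447.0, 26.7, 1.3]
ee_rot: [-3.132, -0.24, -0.0]
wrist_force: [0.0, -0.6, -0.1]
finger_gap: 39.8
gripper_force: 0.0
```

Emit:
{"name": "jog_arm", "arguments": {
  "moves": [
    [[5,0.8,-0.5,0,40],[5.9,0.9,0,0,40],[5.9,0.9,0,0,40],[5.9,0.9,0,0,40],[5.9,0.9,0,0,40],[5.9,0.9,0,0,40],[5.9,0.9,0,0,40],[5.9,0.9,0,0,40],[5.9,0.9,0,0,40],[0,0,0,0,40]]
  ]
}}

```text
clock: 4.1
tool_pos: [500.3, 34.8, 0.8]
ee_rot: [3.132, 0.24, 0.002]
wrist_force: [0.4, -0.1, 1.3]
finger_gap: 40.1
gripper_force: 0.0
```

```bash
python3 - <<'E'
from h import *
st()
d=grab('wrist','w1.png'); b=grab('side','side2.png')
cv2.imwrite('pics/both.png',np.hstack([cv2.resize(d['image'],(400,300)),cv2.resize(b['image'][130:280,160:360],(400,300))])[:,:,::-1])
print(np.array(d['hand_eye']).round(2))
E
```

```text
t 4.1 tcp [500.3  34.8   0.8] stg [-96.2  27.2] yaw 8.8 F [ 0.4 -0.1  1.3] gap 40.1
[[   0.      0.95    0.31   80.15]
 [   1.     -0.      0.      0.56]
 [   0.      0.31   -0.95 -142.02]
 [   0.      0.      0.      1.  ]]
```

View pics/both.png

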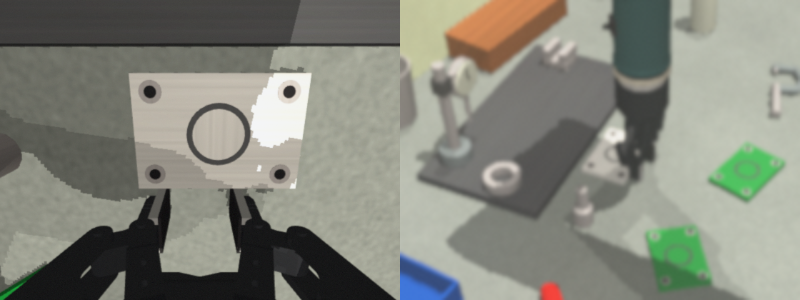

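The wrist view shows the plate squared up to the edge, with about a 15 mm gap left. It sits about 10 mm to the right of the fingers' centre line, so I'll recentre and push on to contact.

Emit:
{"name": "jog_arm", "arguments": {
  "moves": [
    [[-3,-0.5,0,0,40],[1.5,-9.9,0,0,40],[3,0.5,0,0,40],[5,0.8,0,0,40],[4,0.6,0,0,40],[2,0.3,0,0,40],[1,0.2,0,0,40],[0,0,0,0,40]]
  ]
}}

```text
clock: 5.2
tool_pos: [512.8, 26.9, 0.7]
ee_rot: [-3.132, -0.24, -0.0]
wrist_force: [-1.1, 0.2, -0.0]
finger_gap: 40.1
gripper_force: 0.2
```

Emit:
{"name": "jog_arm", "arguments": {
  "moves": [
    [[1,0.2,0,0,40],[1,0.2,0,0,40]]
  ]
}}

```text
clock: 5.45
tool_pos: [514.8, 27.2, 0.7]
ee_rot: [-3.132, -0.24, -0.0]
wrist_force: [-0.8, 0.1, -0.6]
finger_gap: 40.1
gripper_force: 0.3
```

Emit:
{"name": "jog_arm", "arguments": {
  "moves": [
    [[1,0.2,0,0,40],[1,0.2,0,0,40]]
  ]
}}

```text
clock: 5.7
tool_pos: [516.4, 27.5, 0.7]
ee_rot: [-3.132, -0.24, 0.001]
wrist_force: [-1.7, -2.1, 2.0]
finger_gap: 39.9
gripper_force: 1.5
```

Emit:
{"name": "jog_arm", "arguments": {
  "moves": [
    [[0.5,0.1,0,0,40],[0.5,0.1,0,0,40]]
  ]
}}

```text
clock: 5.95
tool_pos: [516.5, 27.6, 0.7]
ee_rot: [-3.132, -0.24, 0.004]
wrist_force: [-5.4, -3.2, 3.2]
finger_gap: 39.8
gripper_force: 2.8
```

Emit:
{"name": "jog_arm", "arguments": {
  "moves": [
    [[0.5,0.1,0,0,40],[0,0,0,0,40]]
  ]
}}

```text
clock: 6.2
tool_pos: [516.4, 27.6, 0.6]
ee_rot: [-3.132, -0.24, 0.005]
wrist_force: [-5.1, -3.4, 3.2]
finger_gap: 40.2
gripper_force: 2.9
```

Emit:
{"name": "jog_arm", "arguments": {
  "moves": [
    [[0.6,0.1,0,0,40],[0.2,0,1,0,40],[0.1,0,1.5,0,40],[0.1,0,2,0,40]]
  ]
}}

```text
clock: 6.7
tool_pos: [516.5, 27.8, 4.6]
ee_rot: [-3.132, -0.24, 0.008]
wrist_force: [-5.3, -3.3, -0.1]
finger_gap: 40.1
gripper_force: 3.0
```

```bash
python3 -c "
from h import *
st()
d=grab('wrist'); z=d['range_z']
h=np.array(d['hand_eye']);print(z.shape)
s=manip.sense();from scipy.spatial.transform import Rotation as R
T=np.eye(4);T[:3,:3]=R.from_rotvec(s['ee_rot']).as_matrix();T[:3,3]=s['tool_pos'];d['T']=T@h
P=world(d)
for v in range(100,275,15): print(v,[ (stg(P[v,u]).round(0).tolist(),round(float(P[v,u,2]),1)) for u in (250,300,350)])
"
```

```text
t 6.7 tcp [516.5  27.8   4.6] stg [-81.2  17.8] yaw 8.8 F [-5.3 -3.3 -0.1] gap 40.1
(420, 560)
100 [([1.0, 28.0], 14.0), ([1.0, 9.0], 13.8), ([1.0, -10.0], 12.5)]
115 [([-5.0, 29.0], 7.5), ([-5.0, 9.0], 8.6), ([-5.0, -11.0], 7.3)]
130 [([-11.0, 29.0], 8.0), ([-11.0, 9.0], 6.6), ([-11.0, -12.0], 7.3)]
145 [([-17.0, 29.0], 8.0), ([-17.0, 9.0], 8.6), ([-17.0, -12.0], 8.5)]
160 [([-23.0, 30.0], 8.8), ([-23.0, 9.0], 9.3), ([-23.0, -12.0], 9.1)]
175 [([-29.0, 30.0], 9.9), ([-29.0, 9.0], 8.5), ([-29.0, -13.0], 9.1)]
190 [([-36.0, 30.0], 9.8), ([-36.0, 8.0], 9.9), ([-36.0, -13.0], 9.5)]
205 [([-42.0, 30.0], 10.3), ([-43.0, 8.0], 9.4), ([-42.0, -13.0], 10.2)]
220 [([-49.0, 30.0], 9.7), ([-49.0, 8.0], 10.5), ([-49.0, -14.0], 10.0)]
235 [([-56.0, 30.0], 10.7), ([-56.0, 8.0], 11.1), ([-56.0, -14.0], 10.8)]
250 [([-64.0, 31.0], 10.0), ([-63.0, 8.0], 11.6), ([-63.0, -14.0], 11.6)]
265 [([-70.0, 31.0], 12.1), ([-71.0, 8.0], 11.3), ([-70.0, -15.0], 12.3)]
```

Emit:
{"name": "jog_arm", "arguments": {
  "moves": [
    [[0.5,0.1,2,0,40],[0.1,0,3,0,40],[0.1,0,3.5,0,40]]
  ]
}}

```text
clock: 7.12
tool_pos: [517.3, 27.9, 13.1]
ee_rot: [-3.132, -0.24, 0.008]
wrist_force: [-5.4, -2.9, 0.3]
finger_gap: 40.2
gripper_force: 2.7
```

Emit:
{"name": "jog_arm", "arguments": {
  "moves": [
    [[0.4,0.1,3.5,0,40],[0.5,0.1,3.5,0,40],[0.6,0.1,3.5,0,40]]
  ]
}}

```text
clock: 7.5
tool_pos: [519.6, 28.3, 23.9]
ee_rot: [-3.132, -0.24, 0.005]
wrist_force: [-4.2, -2.5, 0.4]
finger_gap: 39.7
gripper_force: 2.3
```

```bash
cat >> h.py <<'E'
from scipy.spatial.transform import Rotation as R
def wr(fn=None,us=(300,),vs=range(100,400,20)):
    s=manip.sense(); d=grab('wrist',fn)
    T=np.eye(4);T[:3,:3]=R.from_rotvec(s['ee_rot']).as_matrix();T[:3,3]=s['tool_pos'];d['T']=T@np.array(d['hand_eye'])
    P=world(d)
    for v in vs: print(v,[(*stg(P[v,u]).round(0).tolist(),round(float(P[v,u,2]),1)) for u in us])
    return P
E
python3 -c "
from h import *
st();wr(us=(250,350))"
```

```text
t 7.5 tcp [519.6  28.3  23.9] stg [-78.1  17.8] yaw 8.8 F [-4.2 -2.5  0.4] gap 39.7
100 [(4.0, 30.0, 14.2), (4.0, -14.0, 12.7)]
120 [(-5.0, 31.0, 9.2), (-5.0, -15.0, 8.0)]
140 [(-13.0, 31.0, 12.6), (-13.0, -15.0, 11.5)]
160 [(-22.0, 31.0, 15.4), (-22.0, -15.0, 15.7)]
180 [(-31.0, 31.0, 18.0), (-31.0, -15.0, 18.1)]
200 [(-39.0, 31.0, 21.2), (-40.0, -15.0, 20.0)]
220 [(-48.0, 31.0, 24.0), (-48.0, -15.0, 24.1)]
240 [(-56.0, 31.0, 27.8), (-57.0, -15.0, 26.9)]
260 [(-65.0, 31.0, 30.8), (-65.0, -15.0, 30.0)]
280 [(-93.0, 34.0, -0.3), (-72.0, -14.0, 36.4)]
300 [(-106.0, 34.0, -0.2), (-67.0, -9.0, 59.8)]
320 [(-120.0, 35.0, -0.9), (-66.0, -6.0, 72.3)]
340 [(-135.0, 35.0, -0.9), (-66.0, -4.0, 83.1)]
360 [(-150.0, 36.0, -1.0), (-60.0, -1.0, 96.9)]
380 [(-166.0, 36.0, -1.1), (-61.0, 0.0, 102.8)]
```

Emit:
{"name": "jog_arm", "arguments": {
  "moves": [
    [[1.5,0.2,3.6,0,40],[1.7,0.2,3.7,0,40],[1.7,0.3,3.7,0,40]]
  ]
}}

```text
clock: 7.92
tool_pos: [524.2, 29.0, 35.0]
ee_rot: [-3.132, -0.24, 0.006]
wrist_force: [-6.0, -2.1, 2.4]
finger_gap: 40.1
gripper_force: 3.3
```

Emit:
{"name": "jog_arm", "arguments": {
  "moves": [
    [[2.1,0.3,3.5,0,40],[2.3,0.3,3.4,0,40],[2.4,0.4,3.3,0,40]]
  ]
}}

```text
clock: 8.3
tool_pos: [531.9, 30.2, 45.4]
ee_rot: [-3.132, -0.24, 0.004]
wrist_force: [-4.1, -1.1, 3.3]
finger_gap: 40.2
gripper_force: 2.9
```

```bash
python3 -c "
from h import *
st();wr(us=(250,350),vs=range(100,300,20))"
```

```text
t 8.3 tcp [531.9  30.2  45.4] stg [-65.6  17.9] yaw 8.8 F [-4.1 -1.1  3.3] gap 40.2
100 [(17.0, 32.0, 13.8), (17.0, -18.0, 14.1)]
120 [(7.0, 32.0, 14.3), (7.0, -18.0, 14.2)]
140 [(-4.0, 33.0, 7.0), (-3.0, -20.0, 7.4)]
160 [(-13.0, 33.0, 15.1), (-13.0, -19.0, 17.4)]
180 [(-22.0, 32.0, 23.6), (-22.0, -18.0, 23.6)]
200 [(-30.0, 32.0, 31.2), (-30.0, -18.0, 30.2)]
220 [(-38.0, 32.0, 37.2), (-39.0, -17.0, 36.5)]
240 [(-46.0, 31.0, 44.4), (-46.0, -16.0, 43.2)]
260 [(-53.0, 31.0, 50.3), (-53.0, -15.0, 50.3)]
280 [(-93.0, 36.0, -0.1), (-60.0, -14.0, 57.5)]
```

Emit:
{"name": "jog_arm", "arguments": {
  "moves": [
    [[4.0,0.6,3.9,0,40],[4.3,0.7,3.6,0,40],[4.6,0.7,3.2,0,40]]
  ]
}}

```text
clock: 8.72
tool_pos: [544.1, 32.2, 56.4]
ee_rot: [-3.132, -0.24, 0.006]
wrist_force: [-8.3, -2.0, 9.2]
finger_gap: 39.8
gripper_force: 6.1
```

Emit:
{"name": "jog_arm", "arguments": {
  "moves": [
    [[5.0,0.8,2.7,0,40],[5.2,0.8,2.3,0,40]]
  ]
}}

```text
clock: 8.98
tool_pos: [554.4, 33.8, 62.1]
ee_rot: [-3.132, -0.24, 0.005]
wrist_force: [-9.8, -0.5, 18.1]
finger_gap: 39.7
gripper_force: 9.9
```

```bash
python3 -c "
from h import *
st();wr(us=(250,350),vs=range(120,300,15))"
```

```text
t 8.975 tcp [554.4  33.8  62.1] stg [-42.9  17.9] yaw 8.8 F [-9.8 -0.5 18.1] gap 39.7
120 [(29.0, 34.0, 14.1), (29.0, -22.0, 12.9)]
135 [(21.0, 34.0, 12.6), (21.0, -22.0, 13.5)]
150 [(12.0, 34.0, 13.4), (13.0, -23.0, 13.7)]
165 [(4.0, 35.0, 13.5), (4.0, -24.0, 13.5)]
180 [(-5.0, 35.0, 13.4), (-5.0, -24.0, 12.2)]
195 [(-11.0, 34.0, 24.6), (-11.0, -22.0, 26.1)]
210 [(-16.0, 33.0, 36.7), (-17.0, -21.0, 35.5)]
225 [(-21.0, 32.0, 46.3), (-21.0, -19.0, 46.3)]
240 [(-26.0, 32.0, 55.2), (-25.0, -17.0, 56.2)]
255 [(-30.0, 31.0, 64.0), (-29.0, -16.0, 64.3)]
270 [(-73.0, 38.0, -1.7), (-72.0, -32.0, -1.4)]
285 [(-84.0, 38.0, -0.2), (-36.0, -13.0, 79.9)]
```

Emit:
{"name": "jog_arm", "arguments": {
  "moves": [
    [[5.3,0.8,3.0,0,40],[5.6,0.9,2.1,0,40]]
  ]
}}

```text
clock: 9.28
tool_pos: [568.6, 35.7, 67.3]
ee_rot: [-3.132, -0.239, -0.005]
wrist_force: [-0.7, 1.0, 1.1]
finger_gap: 39.9
gripper_force: 0.7
```

Emit:
{"name": "jog_arm", "arguments": {
  "moves": [
    [[5.7,0.9,1.5,0,40],[4,0.6,0.6,0,40]]
  ]
}}

```text
clock: 9.52
tool_pos: [577.9, 36.9, 68.5]
ee_rot: [-3.132, -0.24, -0.002]
wrist_force: [0.5, -0.2, 2.1]
finger_gap: 40.1
gripper_force: 0.5
```

```bash
python3 -c "
from h import *
st();wr(us=(250,350),vs=range(165,285,10))"
```

```text
t 9.525 tcp [577.9  36.9  68.5] stg [-19.1  17.5] yaw 8.8 F [ 0.5 -0.2  2.1] gap 40.1
165 [(27.0, 35.0, 12.7), (27.0, -26.0, 13.0)]
175 [(nan, nan, nan), (21.0, -26.0, 13.9)]
185 [(15.0, 35.0, 14.5), (14.0, -27.0, 12.8)]
195 [(8.0, 35.0, 13.3), (8.0, -27.0, 12.6)]
205 [(2.0, 35.0, 14.8), (1.0, -28.0, 12.1)]
215 [(-3.0, 35.0, 20.5), (-3.0, -26.0, 20.8)]
225 [(-5.0, 34.0, 32.9), (-4.0, -23.0, 34.0)]
235 [(-6.0, 33.0, 45.8), (-6.0, -21.0, 45.9)]
245 [(-6.0, 32.0, 57.9), (-6.0, -19.0, 58.3)]
255 [(-7.0, 31.0, 67.7), (-7.0, -17.0, 67.8)]
265 [(-11.0, 31.0, 70.5), (-12.0, -17.0, 69.0)]
275 [(-55.0, 38.0, 0.4), (-12.0, -15.0, 77.3)]
```

Emit:
{"name": "jog_arm", "arguments": {
  "moves": [
    [[2,0.3,-0.4,0,40],[2,0.3,0.1,0,40],[2,0.3,0,0,40],[0,0,0,0,40]]
  ]
}}

```text
clock: 10.07
tool_pos: [583.7, 37.8, 68.5]
ee_rot: [-3.132, -0.24, -0.002]
wrist_force: [-0.0, 0.6, 6.2]
finger_gap: 39.9
gripper_force: 2.9
```

```bash
python3 -c "
from h import *
st();wr('w3.png',us=(250,350),vs=range(205,285,10));b=grab('side');cv2.imwrite('pics/s3.png',np.hstack([cv2.resize(cv2.imread('pics/w3.png'),(400,300)),cv2.resize(b['image'][130:280,160:360][:,:,::-1],(400,300))]))"
```

```text
t 10.075 tcp [583.7  37.8  68.5] stg [-13.3  17.4] yaw 8.8 F [-0.   0.6  6.2] gap 39.9
205 [(8.0, 35.0, 14.4), (7.0, -27.0, 13.4)]
215 [(1.0, 36.0, 13.6), (1.0, -28.0, 13.7)]
225 [(-2.0, 35.0, 25.4), (-1.0, -25.0, 26.1)]
235 [(-1.0, 33.0, 42.2), (-1.0, -22.0, 42.6)]
245 [(-2.0, 32.0, 54.7), (-1.0, -19.0, 56.1)]
255 [(-2.0, 31.0, 66.6), (-2.0, -17.0, 66.7)]
265 [(-5.0, 31.0, 70.5), (-6.0, -17.0, 69.0)]
275 [(-49.0, 38.0, -0.4), (-7.0, -15.0, 77.4)]
```

View pics/s3.png

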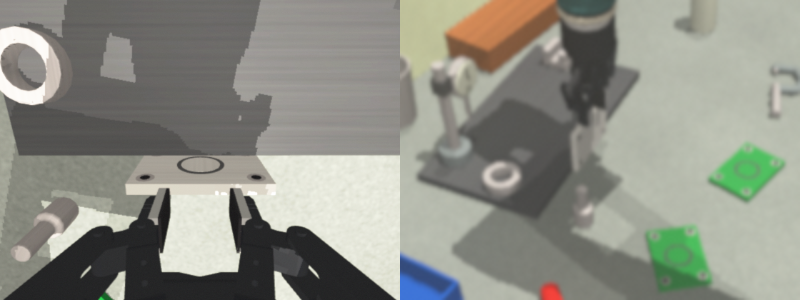

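Both views show the plate standing upright against the stage edge. Next: lift clear, back off, lower behind it and push it over.

Emit:
{"name": "jog_arm", "arguments": {
  "moves": [
    [[0,0,4,0,40],[-10,-1.5,4,0,40],[-13,-2,0,0,40],[0,0,-10,0,40],[0,0,-10,0,40],[0,0,0,0,40]]
  ]
}}

```text
clock: 10.92
tool_pos: [559.2, 34.3, 54.7]
ee_rot: [-3.132, -0.24, 0.003]
wrist_force: [0.5, -0.7, -0.9]
finger_gap: 40.1
gripper_force: 0.0
```

```bash
python3 -c "
from h import *
st();wr(us=(250,280,350),vs=range(195,285,10))"
```

```text
t 10.925 tcp [559.2  34.3  54.7] stg [-38.1  17.7] yaw 8.8 F [ 0.5 -0.7 -0.9] gap 40.1
195 [(-1.0, 32.0, 38.2), (-0.0, 17.0, 39.6), (-1.0, -18.0, 38.1)]
205 [(-1.0, 31.0, 54.3), (-1.0, 17.0, 55.0), (-1.0, -14.0, 55.6)]
215 [(-1.0, 29.0, 68.6), (-1.0, 17.0, 67.8), (-1.0, -12.0, 68.6)]
225 [(-5.0, 29.0, 70.2), (-5.0, 17.0, 68.7), (-5.0, -12.0, 70.6)]
235 [(-38.0, 36.0, 0.2), (-38.0, 17.0, -0.4), (-38.0, -28.0, -0.3)]
245 [(-45.0, 36.0, -0.5), (-45.0, 17.0, -1.3), (-45.0, -29.0, -0.7)]
255 [(-52.0, 37.0, -0.9), (-52.0, 17.0, -0.4), (-53.0, -29.0, -1.5)]
265 [(-59.0, 37.0, -0.1), (-60.0, 17.0, -1.6), (-59.0, -30.0, -0.3)]
275 [(-67.0, 37.0, -0.8), (-67.0, 17.0, -0.8), (-31.0, -15.0, 64.3)]
```

Emit:
{"name": "jog_arm", "arguments": {
  "moves": [
    [[7,1.1,0,0,40],[7,1.1,0,0,40],[4,0.6,0,0,40],[3,0.5,0,0,40],[3,0.5,0,0,40],[3,0.5,0,0,40],[3,0.5,0,0,40],[3,0.5,0,0,40]]
  ]
}}

```text
clock: 11.98
tool_pos: [593.1, 39.6, 56.1]
ee_rot: [-3.132, -0.24, -0.0]
wrist_force: [0.5, 0.6, 0.4]
finger_gap: 40.3
gripper_force: 0.0
```

```bash
python3 -c "
from h import *
st();wr(us=(250,350),vs=range(120,285,15))"
```

```text
t 11.975 tcp [593.1  39.6  56.1] stg [-3.7 17.8] yaw 8.8 F [0.5 0.6 0.4] gap 40.3
120 [(69.0, 33.0, 12.3), (69.0, -21.0, 13.1)]
135 [(61.0, 33.0, 12.6), (61.0, -21.0, 13.3)]
150 [(53.0, 34.0, 14.8), (52.0, -22.0, 12.6)]
165 [(44.0, 34.0, 14.8), (44.0, -23.0, 13.3)]
180 [(35.0, 34.0, 12.7), (36.0, -23.0, 15.0)]
195 [(27.0, 34.0, 13.3), (26.0, -24.0, 12.2)]
210 [(18.0, 35.0, 13.8), (17.0, -25.0, 11.8)]
225 [(9.0, 35.0, 14.7), (8.0, -25.0, 12.6)]
240 [(4.0, 34.0, 26.7), (3.0, -23.0, 23.8)]
255 [(14.0, 30.0, 66.5), (14.0, -14.0, 66.9)]
270 [(-30.0, 37.0, -1.0), (-29.0, -30.0, 0.5)]
```

Emit:
{"name": "jog_arm", "arguments": {
  "moves": [
    [[3,0.5,0,0,40],[3,0.5,0,0,40],[3,0.5,0,0,40],[3,0.5,0,0,40],[3,0.5,0,0,40],[0,0,0,0,40],[0,0,0,0,40]]
  ]
}}

```text
clock: 12.9
tool_pos: [607.7, 42.1, 56.0]
ee_rot: [-3.132, -0.24, 0.0]
wrist_force: [1.1, 0.0, -0.2]
finger_gap: 40.5
gripper_force: 0.0
```

```bash
python3 -c "
from h import *
st();wr(us=(250,350),vs=range(100,315,15))"
```

```text
t 12.9 tcp [607.7  42.1  56. ] stg [11.1 18. ] yaw 8.8 F [ 1.1  0.  -0.2] gap 40.5
100 [(94.0, 33.0, 12.3), (94.0, -20.0, 14.0)]
115 [(86.0, 33.0, 14.1), (86.0, -20.0, 13.6)]
130 [(78.0, 33.0, 14.5), (78.0, -21.0, 13.6)]
145 [(70.0, 34.0, 13.1), (70.0, -22.0, 13.2)]
160 [(62.0, 34.0, 13.2), (62.0, -22.0, 13.8)]
175 [(53.0, 34.0, 13.1), (53.0, -23.0, 13.2)]
190 [(44.0, 35.0, 13.0), (44.0, -23.0, 12.9)]
205 [(38.0, 34.0, 20.9), (38.0, -22.0, 22.1)]
220 [(29.0, 34.0, 20.3), (29.0, -23.0, 21.5)]
235 [(20.0, 34.0, 21.8), (20.0, -23.0, 20.9)]
250 [(10.0, 35.0, 21.1), (10.0, -24.0, 21.8)]
265 [(1.0, 35.0, 21.9), (1.0, -25.0, 21.8)]
280 [(-10.0, 35.0, 21.2), (18.0, -14.0, 70.0)]
295 [(-21.0, 36.0, 20.2), (17.0, -11.0, 80.5)]
310 [(-46.0, 38.0, -0.6), (22.0, -8.0, 98.2)]
```

Emit:
{"name": "jog_arm", "arguments": {
  "moves": [
    [[0,0,5,0,40],[-20,-3.1,5,0,40],[-20,-3.1,0,0,40],[-22,-3.4,0,0,40],[0,0,-17,0,40],[0,0,-17,0,40],[0,0,-16,0,40],[0,0,0,0,40]]
  ]
}}

```text
clock: 13.95
tool_pos: [544.9, 32.6, 14.5]
ee_rot: [-3.132, -0.24, 0.005]
wrist_force: [0.5, -0.0, -0.4]
finger_gap: 40.1
gripper_force: 0.0
```

```bash
python3 -c "
from h import *
st();wr('w4.png',us=(220,250,280,350),vs=range(100,285,10))"
```

```text
t 13.95 tcp [544.9  32.6  14.5] stg [-52.5  18.2] yaw 8.8 F [ 0.5 -0.  -0.4] gap 40.1
100 [(29.0, 41.0, 22.3), (29.0, 29.0, 22.1), (29.0, 17.0, 21.3), (29.0, -10.0, 21.2)]
110 [(26.0, 41.0, 20.8), (26.0, 29.0, 21.7), (26.0, 17.0, 20.1), (26.0, -10.0, 20.5)]
120 [(22.0, 41.0, 21.1), (22.0, 29.0, 20.7), (22.0, 17.0, 21.3), (22.0, -10.0, 22.1)]
130 [(18.0, 41.0, 20.9), (18.0, 29.0, 22.1), (18.0, 17.0, 21.9), (18.0, -11.0, 20.9)]
140 [(14.0, 42.0, 21.2), (14.0, 29.0, 21.5), (14.0, 17.0, 20.4), (14.0, -11.0, 21.6)]
150 [(10.0, 42.0, 21.8), (10.0, 30.0, 22.2), (10.0, 17.0, 22.1), (10.0, -11.0, 21.3)]
160 [(6.0, 42.0, 22.6), (6.0, 30.0, 21.6), (6.0, 17.0, 22.4), (6.0, -11.0, 21.9)]
170 [(2.0, 42.0, 22.0), (2.0, 30.0, 21.2), (2.0, 17.0, 21.8), (2.0, -11.0, 22.6)]
180 [(-2.0, 43.0, 20.5), (-2.0, 30.0, 21.2), (-2.0, 17.0, 22.2), (-2.0, -12.0, 22.0)]
190 [(-6.0, 43.0, 22.6), (-6.0, 30.0, 21.4), (-7.0, 17.0, 20.4), (-7.0, -12.0, 20.7)]
200 [(-11.0, 43.0, 21.6), (-11.0, 30.0, 22.4), (-11.0, 17.0, 21.2), (-11.0, -13.0, 20.9)]
210 [(-15.0, 43.0, 21.8), (-15.0, 30.0, 22.1), (-15.0, 17.0, 21.0), (-15.0, -13.0, 21.9)]
220 [(-20.0, 44.0, 20.7), (-20.0, 30.0, 21.8), (-20.0, 17.0, 20.7), (-20.0, -13.0, 22.4)]
230 [(-24.0, 44.0, 22.2), (-25.0, 31.0, 20.8), (-24.0, 17.0, 22.1), (-25.0, -13.0, 21.1)]
240 [(-39.0, 49.0, -1.4), (-38.0, 33.0, 0.2), (-39.0, 17.0, -0.1), (-39.0, -19.0, -0.9)]
250 [(-44.0, 49.0, -0.7), (-44.0, 33.0, -0.5), (nan, nan, nan), (-44.0, -19.0, -0.7)]
260 [(-50.0, 49.0, -1.2), (-50.0, 33.0, -0.5), (-50.0, 17.0, -0.8), (-50.0, -20.0, -0.9)]
270 [(-42.0, 44.0, 25.0), (-57.0, 34.0, -1.9), (-56.0, 17.0, -0.0), (-56.0, -20.0, -1.0)]
280 [(-41.0, 42.0, 35.7), (-62.0, 34.0, -0.4), (-62.0, 17.0, -0.8), (-46.0, -14.0, 27.9)]
```

View pics/w4.png

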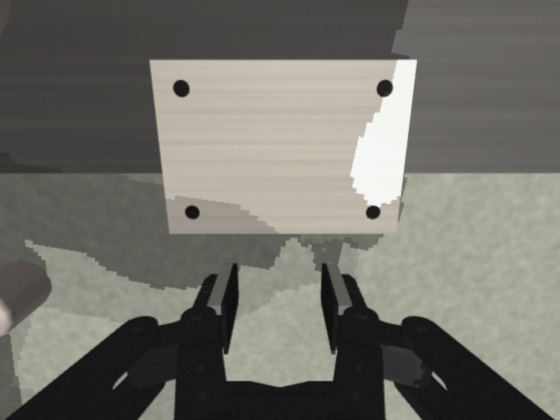

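The wrist view shows the plain face up, flat across the stage edge. Its near edge (row 233) is about 27 mm short of the stage edge (row 173). Now I'll push it on.

Emit:
{"name": "jog_arm", "arguments": {
  "moves": [
    [[6,0.9,1,0,40],[5,0.8,0,0,40],[4,0.6,0,0,40],[4,0.6,0,0,40],[4,0.6,0,0,40],[5,0.8,0,0,40],[5,0.8,0,0,40],[5,0.8,0,0,40],[5,0.8,0,0,40],[5,0.8,0,0,40]]
  ]
}}

```text
clock: 15.25
tool_pos: [594.2, 40.0, 17.0]
ee_rot: [-3.132, -0.24, -0.0]
wrist_force: [-0.1, -0.4, -0.4]
finger_gap: 39.9
gripper_force: 0.3
```

Emit:
{"name": "jog_arm", "arguments": {
  "moves": [
    [[5,0.8,0,0,40],[5,0.8,0,0,40],[5,0.8,0,0,40],[4,0.6,0,0,40],[0,0,0,0,40]]
  ]
}}

```text
clock: 15.88
tool_pos: [613.5, 43.0, 17.2]
ee_rot: [-3.132, -0.24, -0.001]
wrist_force: [0.2, 0.5, -1.0]
finger_gap: 39.8
gripper_force: 0.0
```

```bash
python3 -c "
from h import *
st();wr(us=(220,280,350),vs=range(200,285,10))"
```

```text
t 15.875 tcp [613.5  43.   17.2] stg [17. 18.] yaw 8.8 F [ 0.2  0.5 -1. ] gap 39.8
200 [(58.0, 43.0, 21.5), (58.0, 17.0, 21.0), (58.0, -13.0, 21.9)]
210 [(53.0, 44.0, 21.4), (53.0, 17.0, 21.9), (53.0, -14.0, 21.6)]
220 [(49.0, 44.0, 21.6), (48.0, 17.0, 19.6), (49.0, -14.0, 22.4)]
230 [(44.0, 44.0, 21.2), (44.0, 17.0, 21.3), (44.0, -14.0, 20.9)]
240 [(39.0, 45.0, 20.8), (39.0, 17.0, 21.1), (39.0, -14.0, 21.7)]
250 [(34.0, 45.0, 20.8), (34.0, 17.0, 21.4), (34.0, -15.0, 22.5)]
260 [(29.0, 45.0, 21.2), (29.0, 17.0, 21.8), (29.0, -15.0, 21.8)]
270 [(28.0, 44.0, 28.9), (19.0, 17.0, 13.0), (20.0, -17.0, 13.5)]
280 [(27.0, 42.0, 36.9), (14.0, 17.0, 12.9), (24.0, -14.0, 31.3)]
```

Near edge is at about 28 mm and flat on the stage. Backing off and checking.

Emit:
{"name": "jog_arm", "arguments": {
  "moves": [
    [[-5,-0.8,0,0,40],[-15,-2.3,5,0,40],[-30,-4.6,20,0,40],[-30,-4.6,30,0,40],[-30,-4.6,30,0,40],[0,0,30,0,40],[0,0,0,0,40],[0,0,0,0,40]]
  ]
}}

```text
clock: 16.92
tool_pos: [502.0, 26.0, 131.8]
ee_rot: [-3.132, -0.24, 0.001]
wrist_force: [-0.2, 0.7, -0.0]
finger_gap: 40.1
gripper_force: 0.0
```

```bash
python3 -c "
from h import *
st();grab('wrist','w5.png');b=grab('side');cv2.imwrite('pics/s5.png',np.hstack([cv2.resize(cv2.imread('pics/w5.png'),(400,300)),cv2.resize(b['image'][130:280,160:360][:,:,::-1],(400,300))]))"
```

```text
t 16.925 tcp [502.   26.  131.8] stg [-95.8  18.3] yaw 8.8 F [-0.2  0.7 -0. ] gap 40.1
```

View pics/s5.png

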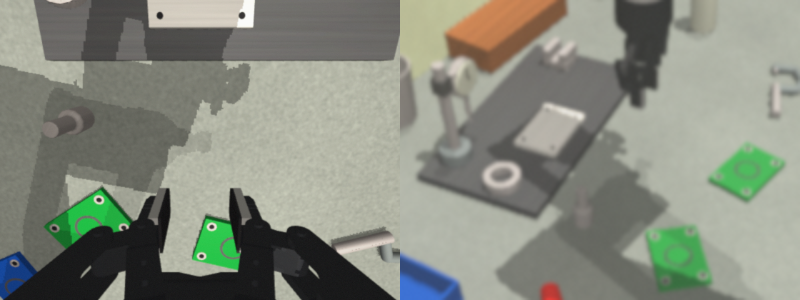

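The views show the plate plain side up and wholly on the stage: the near edge is at row 27 and the stage edge at row 58. The plug gauge and ring are in place and the arm is clear.

```bash
python3 -c "
from h import *
print(manip.close_job())"
```

```text
the job is handed in; nothing more can be done
None
```

The cover plate now lies flat, plain face up and wholly on the inspection plate, with its near edge about 28 mm in from the front edge; the gripper is clear and the job was handed in at about 17 s.

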